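# Lid-interlock check of a UV exposure box

## Robot

A 6-joint arm with a two-finger parallel gripper is mounted at the origin on a cart in front of the work surface, level with it; the furniture and walls round the work are solid. World frame = base frame: x ahead of the robot, y to its left, z up, the work surface at z = 0. Lengths are in m, angles in rad, forces in N, time in s.
With the tool pointing down it reaches from about 0.275 to 1 m from the base axis. Payload 8.4 kg.
Tool frame: the origin (TCP) lies on the centre line of the jaws, within the pads' length; the fingertips stand 14 mm ahead of it and the grasp point (between the pads) lies 5 mm behind it; z points along the fingers, y is the line along which they close (so a half turn about z gives the same grasp; the last joint's range is limited). The gripper opens to 85 mm and grips with 20 to 120 N. Pads are 22 mm wide; open, the fingers measure 114 mm over their backs; the gripper's body (76 mm by 85 mm) begins 54 mm behind the grasp point. The pads swing forward as they close: fully open they stand 13 mm farther back than shut.
Start: joints at [1.21, 0.353, 1.633, -0, 1.155, -0.002], TCP at [0.219, 0.585, 0.245] pointing down, gripper open.
Joint ranges: [-2.63, 2.63], [-0.92, 2.1], [0.06, 2.66], [-1.3, 4.44], [0, 2.69], [-3.02, 3.02]. Speed limits (rad/s): [2.22, 2.22, 2.79, 3.14, 3.14, 3.14].

## Interface

Orientations are given as a rotation vector (axis times angle).
In Python, from bench import env, cams, finder gives the robot as it stands. The module is installed in compiled form; this text tells all that it offers.
- The arm moves only by the tool move_arm, never from a script. Its argument "increments" is a list of rows, each an object of numbers: "tx", "ty", "tz": the shift along the tool's x, y, z in m; "yaw": the turn about the tool's z in degrees; "fingers": the closure in counts, from 0 (fully open) to 255 (shut). In form: [{"tx": .., "ty": .., "tz": .., "yaw": .., "fingers": ..}, ...]. A call has 1 to 20 rows; each row is the pose to reach, as a shift and turn from the pose commanded when the call began, along the tool's axes at that moment; what a row does not reach only later rows make up. A row lasts 1/12 s, in which the tool goes at most 41.7 mm and 7.16 degrees, less where a joint would pass 70% of its speed; a pose out of reach is approached as far as the arm can. A call with a gripper value outside its range is refused whole. The fingers move at their own pace and stop on an object; the grip force is fixed at half the most. Time passes only in rows, so rows that repeat a pose let the fingers close. It gives the time, the measured TCP pose, the force, the opening and the grip force at its end, in the units of the state.
- env.sense(): the state, without advancing time (a new reading comes with each control period).
- cams.get_image(name): name is "scene" or "top" or "wrist"; returns a dict with "image" (420x560x3 uint8, red, green, blue), "fx", "fy", "cx", "cy" (pixels), "dist_coeffs" ([k1, k2, p1, p2, k3] as OpenCV has them; the pictures are not rectified), "xyz" and "attitude" of the camera in the world. Camera axes: x right, y down, z forward; pixel columns grow to the right and rows downward; lengths in m; the calibration is good to about 2 mm. A picture is of the moment at which its call begins. There is no depth.
- env.job_done(): hands the job in; it is judged then, once.
Trained networks look in a picture, given as the dict that the camera call returned (one of the last four; its "shot" number tells which), for a name from the list of things; names that differ only in an ending like _2 or _b are one class to them, and where a whole thing is asked for, a point or a joint stands for the part that bears it (a point fixed in the world has none). Each returns a list of dicts, best first, with "score" (0 to 1); they miss things now and then, are a little off and sometimes report something else, mostly with a low value. They report only what shows in the picture. A call takes as long as a camera call.
- finder.spot_in(name, picture): "point" ([column, row] as shares, 0 to 1, of the picture: columns of its width, rows of its height, amid what is visible of it).
The state is a dict: "clock": time; "joints": joint angles; "qd": joint speeds; "joint_torque": joint torques, N m; "tool_pos": TCP position; "eef_rot": TCP orientation; "contact_force": force on the tool from outside, world axes, zero at the start; "moment": the same for the moment, N m; "width": opening from 0.0 (shut) to 1.0 (fully open); "gripper_force": force on a finger pad.
Only numpy, scipy, OpenCV 4.12 (cv2) and the standard library are available. Lean on these libraries where they do the work, as an engineer would, in place of code of your own. Each camera call takes 0.05 s, during which the arm holds its last target. There are 200 camera calls.

## Task

The UV exposure box is due for its lid-interlock check. Take the sensor puck out of the sloping cradle and set it window-down in the round port on the box's deck, flat and fully home, and let go of it; only then lift the sprung cover until the pointer pin on its side stands at the index saddle on the quadrant, and hold it there: the program finishes with the gripper still holding the cover steady at the index, for the meter reading. The puck stays seated, the index stays where it was set, and the other things on the bench are left alone.

Things in the scene. Friction and masses are not known exactly. Their poses are not given: they have to be found in the camera images.
- uv_box: white UV exposure box, 180 mm deep (x) by 310 mm wide (y), fixed; origin at the centre of its underside, x to its rear (front looks to -x), y to its left, z up. Left two thirds: lamp chamber under the sprung cover; right third: flat grey deck 68 mm above the bench, with the round port. The quadrant, an upright arc strip about the hinge axis, stands 10 mm outside its left side, up to 175 mm high
- port (a point): centre of the floor of the round port in the deck: 60 mm bore with a small chamfer, 10 mm deep, floor 58 mm above the bench, window in the floor; 25 mm ahead (-x) of and 104 mm right (-y) of the box's centre
- puck: loose sensor puck, about 0.12 kg: grey disc 56 mm in diameter and 18 mm thick, with a steel knob 24 mm in diameter and 27 mm tall on its back (45 mm tall in all). Origin at the centre of the window face; z points out of the back along the knob. Window-down means z up
- puck_knob (a point): on the puck's axis, 40 mm above the window face: near the knob's end (5 mm below it), 22 mm above the disc's back
- cradle: black charging cradle, wedge shaped, about 100 by 84 mm, 65 mm tall, fixed; origin at the centre of its foot, front looks to -x. Its top slopes 0.55 rad down to the front and holds the puck window-in in a 60 mm round pocket 8 mm deep; the puck comes out along its own z axis, which leans 0.55 rad to the cradle's front
- cover (a joint): opening angle in rad of the sprung cover (grey plate 174 by 206 mm, 12 mm thick, bridge handle near its front edge, pointer pin on its left edge), 0 shut, grows as its front rises, at most 1.2. A spring closes it: lifting takes about 6 to 8 N at the handle; it snaps shut when let go
- cover_axis (a point): middle of the cover's hinge axis at the rear of the box, 83 mm behind and 50 mm left of the box's centre, 76 mm above the bench; the axis runs along the box's y
- cover_handle (a point): middle of the bridge handle's round bar, 10 mm in diameter, running along the box's y, straight over 88 mm, its axis 40 mm above the cover's top; with the cover shut it is 138 mm ahead (-x) of and 52 mm above cover_axis, and turns about that axis with the cover
- pointer (a point): middle of the pointer pin, 4.4 mm in diameter, that sticks out of the cover's left edge over the quadrant; 117 mm from the hinge axis; with the cover shut straight ahead (-x) of the axis at the same height
- index_mark (a point): the mark on the index saddle (dark block 16 mm long along the arc with a thumb screw, clamped on the quadrant, set to a different angle each time), 117 mm from the hinge axis: the pointer coincides with it when the cover is at the index
- index (a joint): angle of the index saddle in rad, measured like cover: the cover is at the index when cover equals it. Stiff, not to be moved
- dropper: amber dropper bottle, 30 mm wide, 93 mm tall; leave alone
- beaker: small clear beaker, 53 mm wide, 70 mm tall; leave alone
- pen: marker pen lying flat, 135 mm; leave alone
- timer: white bench timer, 66x78x36 mm; leave alone
- tape: roll of tape lying flat, 98 mm wide, 25 mm tall; leave alone
- tweezers: steel tweezers lying flat, 118 mm long; leave alone
- petri: small dish, 60 mm wide, 14 mm tall; leave alone

How it is judged:
On the way, in this order (a step that is already met when the one before it is completed fails the run):
1. the puck is seated window-down in the port and let go (horizontal distance between puck and port below 0.006 m and z of puck in the frame of port below 0.003 m and angle between puck's own z axis and vertical below 0.08 rad and contact force between the fingers and puck below 0.2 N and value of joint cover below 0.08 rad), for 0.2 s.
2. the cover is lifted to the index (distance between pointer and index_mark below 0.008 m), for 0.2 s.
At the end, for the whole second after the job is handed in: the cover is held still by the fingers (over 3 N, under 0.05 rad/s) with its pointer within 8 mm (about 4 degrees) of the index mark; the puck lies window-down in the port, within 6 mm of its centre, within 3 mm of its floor, level within 0.08 rad, untouched (distance between pointer and index_mark below 0.008 m and velocity of joint cover between -0.05 and 0.05 rad/s and contact force between the fingers and cover above 3 N and horizontal distance between puck and port below 0.006 m and z of puck in the frame of port below 0.003 m and angle between puck's own z axis and vertical below 0.08 rad and contact force between each of the arm, cover and puck below 0.2 N); the arm keeps its last pose, push and grip.
It fails at once if the cover is raised while the port is not closed by the puck (value of joint cover above 0.1 rad and (horizontal distance between puck and port above 0.008 m or z of puck in the frame of port above 0.005 m)).
It fails at once if the index is shifted (distance of index_mark from where it was at the start of the episode above 0.006 m).
It fails at once if a bystander is disturbed (distance of any of dropper, beaker, pen, timer, tape, tweezers, petri from where it was at the start of the episode above 0.03 m).
It also fails if it takes over 46 s, if anything falls off the work surface, if the arm or the gripper's body presses on something with over 40 N, if the wrist force passes 120 N, or if a joint passes its speed limit or range.

## Working session

There is one attempt and no reset: what is moved stays moved. The work goes in short steps, Python scripts to look and compute and a tool call to move; the robot and the scene stay as the last step left them, time stands still between calls to the robot, and variables do not carry over. Pictures are saved under pics/ and viewed, at most 10 in all, crops included, and the job is handed in when it is done.

Besides the shell and the picture viewer there is one more tool, called after "Request:" by a JSON object that holds its "api" and its "payload", one argument or row to a line. move_arm: Moves the arm, as the interface text tells. Its arguments: {"type":"object","properties":{"increments":{"type":"array"}},"required":["increments"]}

```bash
mkdir -p pics
cat > h.py <<'E'
import numpy as np, cv2
from scipy.spatial.transform import Rotation as R
from bench import env, cams, finder
def cam(p):
    K=np.array([[p['fx'],0,p['cx']],[0,p['fy'],p['cy']],[0,0,1.]])
    return K,np.array(p['dist_coeffs'],float),np.array(p['xyz'],float),R.from_rotvec(p['attitude']).as_matrix() if np.size(p['attitude'])==3 else np.array(p['attitude'])
def ray(p,uv):
    K,d,c,M=cam(p); n=cv2.undistortPoints(np.array([[uv]],float),K,d)[0,0]
    v=M@np.array([n[0],n[1],1]); return c,v/np.linalg.norm(v)
def onz(p,uv,z):
    c,v=ray(p,uv); return c+v*(z-c[2])/v[2]
def proj(p,X):
    K,d,c,M=cam(p); X=np.atleast_2d(X)
    return cv2.projectPoints((X-c)@M,np.zeros(3),np.zeros(3),K,d)[0][:,0]
def tri(obs):
    A=0;b=0
    for p,uv in obs:
        c,v=ray(p,uv); P=np.eye(3)-np.outer(v,v); A=A+P; b=b+P@c
    return np.linalg.solve(A,b)
def spot(n,p):
    r=finder.spot_in(n,p)
    return [(np.array(q['point'])*[560,420],round(q['score'],2)) for q in r[:2]]
E
python3 - <<'E'
from h import *
ims=[]
for n in ['scene','top']:
    p=cams.get_image(n); ims.append(p['image']); print(n,p['xyz'],p['attitude'],p['fx'])
    for t in ['uv_box','port','puck','puck_knob','cradle','cover','cover_handle','pointer','index_mark','index','dropper','beaker','pen','timer','tape','tweezers','petri']:
        try: print(t,[(np.round(a).tolist(),s) for a,s in spot(t,p)])
        except Exception as e: print(t,e)
    cv2.imwrite(f'pics/{n}0.png',cv2.cvtColor(p['image'],cv2.COLOR_RGB2BGR))
print(env.sense())
E
```

```text
scene [ 0.01234252 -1.25355535  0.73827539] [-1.98502958  0.4223866  -0.29001504] 523.3404663599293
uv_box [([253.0, 210.0], 0.91), ([246.0, 193.0], 0.59)]
port [([253.0, 215.0], 0.61), ([351.0, 291.0], 0.41)]
puck [([291.0, 281.0], 0.65)]
puck_knob [([290.0, 279.0], 0.8)]
cradle [([296.0, 292.0], 0.84), ([330.0, 257.0], 0.41)]
cover [([244.0, 196.0], 0.56)]
cover_handle [([245.0, 195.0], 0.66)]
pointer [([244.0, 196.0], 0.63)]
index_mark [([250.0, 214.0], 0.54)]
index []
dropper [([351.0, 292.0], 0.56), ([329.0, 258.0], 0.54)]
beaker [([209.0, 183.0], 0.69), ([291.0, 275.0], 0.46)]
pen [([330.0, 257.0], 0.83), ([299.0, 293.0], 0.19)]
timer [([366.0, 270.0], 0.64), ([249.0, 213.0], 0.3)]
tape [([276.0, 185.0], 0.74)]
tweezers [([310.0, 317.0], 0.61)]
petri [([374.0, 294.0], 0.55)]
top [ 0.39421553 -0.02287395  1.28951619] [-2.11154088  2.16039458 -0.178284  ] 455.76829291110573
uv_box [([233.0, 231.0], 0.83)]
port [([234.0, 229.0], 0.67)]
puck [([384.0, 251.0], 0.53)]
puck_knob [([384.0, 250.0], 0.85)]
cradle []
cover [([214.0, 234.0], 0.76), ([233.0, 232.0], 0.54)]
cover_handle [([2
[... 311 characters left out ...]
ri [([402.0, 185.0], 0.74)]
{'clock': 1.8, 'joints': array([ 1.20961475e+00,  3.52992466e-01,  1.63338523e+00, -1.73108532e-05,
        1.15519828e+00, -2.38928004e-03]), 'qd': array([ 0.0004418 , -0.00018725, -0.00090979, -0.00027677, -0.0012541 ,
       -0.00142984]), 'joint_torque': array([-2.69925085e-04, -6.05162215e+01, -3.42433119e+01,  9.59477319e-06,
        1.17034866e-03, -6.37004604e-06]), 'tool_pos': array([0.21946762, 0.58521267, 0.24529201]), 'eef_rot': array([5.60557360e-01, 3.09115885e+00, 2.12704211e-05]), 'contact_force': array([-0.50229644,  0.62975192, -0.09922839]), 'moment': array([0.00915202, 0.0439108 , 0.04899969]), 'gripper_force': 0.0, 'width': 0.9994997211646388}
```

View pics/scene0.png

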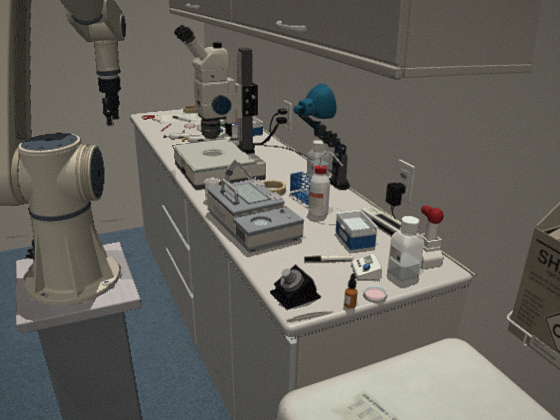

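View pics/top0.png

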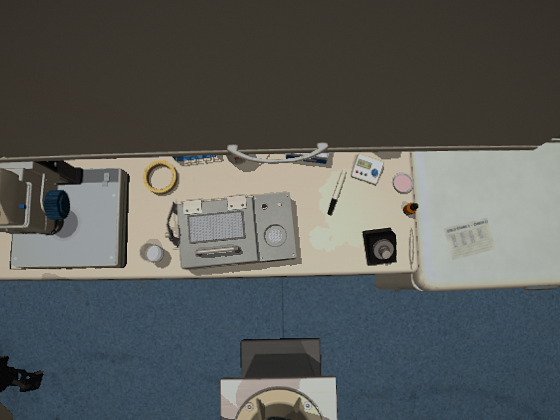

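The scene view shows the box around (253,210) with the cradle and puck at (293,285). In the top view the box is at (238,230), the port near (275,236), the cradle at (380,247) and the quadrant at (174,230). Next I'll enlarge these areas to get the pose.

Run:
```python
from h import *
t=cams.get_image('top'); s=cams.get_image('scene')
ti=t['image'];si=s['image']
a=cv2.resize(ti[180:280,160:310],None,fx=4,fy=4,interpolation=cv2.INTER_CUBIC)   #600x400
b=cv2.resize(ti[225:275,355:405],None,fx=4,fy=4,interpolation=cv2.INTER_CUBIC) #200x200
c=cv2.resize(si[260:310,265:325],(200,167),interpolation=cv2.INTER_CUBIC)
out=np.zeros((400,800,3),np.uint8); out[:400,:600]=a; out[:200,600:]=b; out[210:377,600:]=c
cv2.imwrite('pics/crop1.png',cv2.cvtColor(out,cv2.COLOR_RGB2BGR))
for n,uv,z in [('handle',(214,232),.128+0),('port',(275,236),.068)]: print(n,onz(t,uv,z))
k=tri([(t,(384,250.5)),(s,(290.5,279))]); print('knob',k)
h=tri([(t,spot('cover_handle',t)[0][0]),(s,spot('cover_handle',s)[0][0])]); print('h',h)
```

```text
handle [0.54352109 0.15250809 0.128     ]
port [ 0.53671912 -0.00330583  0.068     ]
knob [ 0.49083652 -0.29917007  0.0538389 ]
h [0.55211379 0.15351552 0.07545348]
```

View pics/crop1.png

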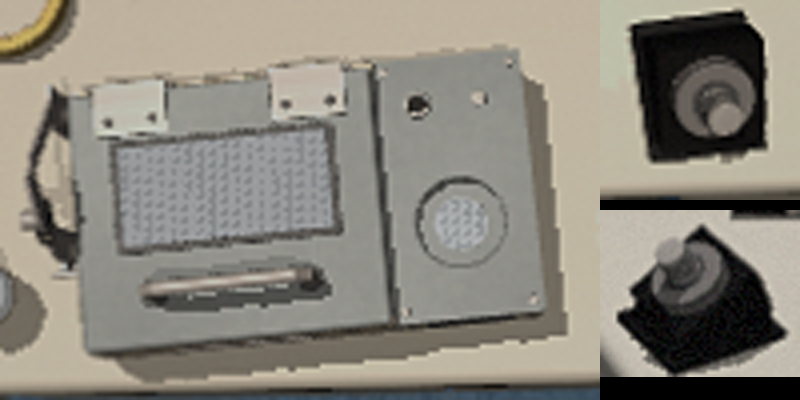

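The crop shows the port at (461,222), which is top pixel (275.2,235.5). The bar runs from (150,290) to (312,274), and the deck corners are (518,50) and (543,312). The knob tip is at (721,119) in the top view. I'll fit the poses from these.

Run:
```python
from h import *
from scipy.optimize import least_squares
t=cams.get_image('top'); s=cams.get_image('scene')
L=np.array([[.09,-.155,.068],[-.09,-.155,.068],[-.025,-.104,.063],[-.055,.05+.046,.128],[-.055,.05-.046,.128]])
uv=np.array([[289.5,192.5],[295.75,258],[275.25,235.5],[197.5,252.5],[238,248.5]])
def W(q,L): 
    return R.from_euler('z',q[2]).apply(L)+[q[0],q[1],0]
r=least_squares(lambda q:(proj(t,W(q,L))-uv).ravel(),[.55,.1,.1],loss='soft_l1')
print('box',r.x,(proj(t,W(r.x,L))-uv).round(1).tolist())
for n,X in [('port',[-.025,-.104,.058]),('handle',[-.055,.05,.128]),('axis',[.083,.05,.076])]: print(n,W(r.x,np.array([X])))
tip=tri([(t,(385.25,254.75)),(s,(285.4,272))]);print('tip',tip,proj(t,tip),proj(s,tip))
Lc=np.array([[.05,.042,.065],[.05,-.042,.065],[-.05,.042,.005],[-.05,-.042,.005]])
uc=np.array([[363,230.5],[391.25,228],[368,265],[396.75,262.5]])
r=least_squares(lambda q:(proj(t,W(q,Lc))-uc).ravel(),[.5,-.3,.1])
print('cradle',r.x,(proj(t,W(r.x,Lc))-uc).round(1).tolist())
w=cams.get_image('wrist'); st=env.sense(); T=R.from_rotvec(st['eef_rot'])
print('wrist cam in tool',T.inv().apply(np.array(w['xyz'])-st['tool_pos']),w['fx'],(T.inv()*R.from_rotvec(w['attitude'])).as_matrix().round(2).tolist()); print(T.as_matrix().round(3))
```

```text
box [0.55443927 0.10202706 0.07715677] [[0.1, -0.2], [0.7, -0.2], [-0.1, 0.4], [0.6, -0.3], [-4.2, 0.2]]
port [[ 0.53752999 -0.00359054  0.058     ]]
handle [[0.49574889 0.14763889 0.128     ]]
axis [[0.63333832 0.15827596 0.076     ]]
tip [ 0.47768031 -0.29705078  0.07568551] [[385.17434141 254.96861072]] [[285.65691909 271.96275328]]
cradle [ 0.50337683 -0.29253182  0.16354002] [[0.2, 0.2], [1.8, -3.0], [-1.0, 3.0], [-1.0, -0.2]]
wrist cam in tool [ 0.06560001 -0.00099953 -0.12849506] 376.84022161087927 [[0.0, -0.97, -0.26], [1.0, 0.0, -0.0], [0.0, -0.26, 0.97]]
[[-0.936  0.351 -0.   ]
 [ 0.351  0.936  0.   ]
 [ 0.    -0.    -1.   ]]
```

Request:
{"api": "move_arm", "payload": {
  "increments": [
    {"tx": -0.55, "ty": -0.735, "tz": 0.02, "yaw": -27, "fingers": 0},
    {"tx": -0.55, "ty": -0.735, "tz": 0.02, "yaw": -27, "fingers": 0},
    {"tx": -0.55, "ty": -0.735, "tz": 0.02, "yaw": -27, "fingers": 0},
    {"tx": -0.55, "ty": -0.735, "tz": 0.02, "yaw": -27, "fingers": 0},
    {"tx": -0.55, "ty": -0.735, "tz": 0.02, "yaw": -27, "fingers": 0},
    {"tx": -0.55, "ty": -0.735, "tz": 0.02, "yaw": -27, "fingers": 0},
    {"tx": -0.55, "ty": -0.735, "tz": 0.02, "yaw": -27, "fingers": 0},
    {"tx": -0.55, "ty": -0.735, "tz": 0.02, "yaw": -27, "fingers": 0},
    {"tx": -0.55, "ty": -0.735, "tz": 0.02, "yaw": -27, "fingers": 0},
    {"tx": -0.55, "ty": -0.735, "tz": 0.02, "yaw": -27, "fingers": 0},
    {"tx": -0.55, "ty": -0.735, "tz": 0.02, "yaw": -27, "fingers": 0},
    {"tx": -0.55, "ty": -0.735, "tz": 0.02, "yaw": -27, "fingers": 0},
    {"tx": -0.55, "ty": -0.735, "tz": 0.02, "yaw": -27, "fingers": 0},
    {"tx": -0.55, "ty": -0.735, "tz": 0.02, "yaw": -27, "fingers": 0},
    {"tx": -0.55, "ty": -0.735, "tz": 0.02, "yaw": -27, "fingers": 0},
    {"tx": -0.55, "ty": -0.735, "tz": 0.02, "yaw": -27, "fingers": 0},
    {"tx": -0.55, "ty": -0.735, "tz": 0.02, "yaw": -27, "fingers": 0},
    {"tx": -0.55, "ty": -0.735, "tz": 0.02, "yaw": -27, "fingers": 0},
    {"tx": -0.55, "ty": -0.735, "tz": 0.02, "yaw": -27, "fingers": 0},
    {"tx": -0.55, "ty": -0.735, "tz": 0.02, "yaw": -27, "fingers": 0}
  ]
}}

```text
clock: 3.82
tool_pos: [0.4527, -0.217, 0.2273]
eef_rot: [-0.176, 3.136, -0.0]
contact_force: [0.8, 0.4, 0.3]
width: 1.002
gripper_force: 0.0
```

Request:
{"api": "move_arm", "payload": {
  "increments": [
    {"tx": -0.016, "ty": -0.082, "tz": 0.0, "yaw": 0, "fingers": 0},
    {"tx": -0.016, "ty": -0.082, "tz": 0.0, "yaw": 0, "fingers": 0},
    {"tx": -0.016, "ty": -0.082, "tz": 0.0, "yaw": 0, "fingers": 0},
    {"tx": -0.016, "ty": -0.082, "tz": 0.0, "yaw": 0, "fingers": 0}
  ]
}}

```text
clock: 4.15
tool_pos: [0.4779, -0.2963, 0.2267]
eef_rot: [0.172, -3.137, -0.0]
contact_force: [-0.2, 1.5, 0.2]
width: 1.0
gripper_force: 0.0
```

Run:
```python
from h import *
w=cams.get_image('wrist')
for n in ['puck','puck_knob','cradle']: print(n,spot(n,w))
print(env.sense()['tool_pos'],w['xyz'])
cv2.imwrite('pics/w1.png',cv2.cvtColor(w['image'],cv2.COLOR_RGB2BGR))
```

```text
puck [(array([278.488, 218.4  ]), 0.83)]
puck_knob [(array([277.592, 214.704]), 0.63), (array([536.816, 284.088]), 0.35)]
cradle [(array([277.424, 183.498]), 0.57), (array([267.68 , 379.218]), 0.42)]
[ 0.47727959 -0.29315095  0.2271185 ] [ 0.41235238 -0.304478    0.35524213]
```

View pics/w1.png

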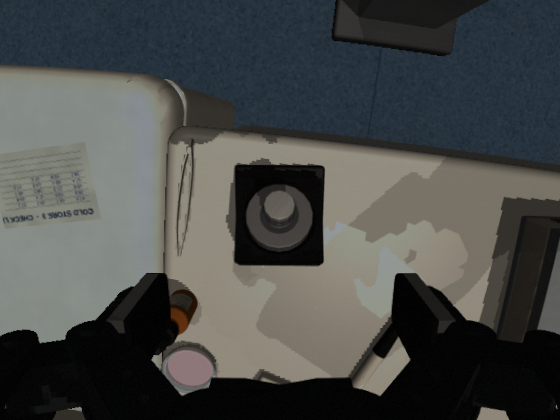

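The wrist view shows the cradle square to the gripper, with corners from (235,165) to (323,265). The knob tip is at about (280,207), which is centred between the pads, and the disc is at (278,218).

Run:
```python
from h import *
w=cams.get_image('wrist'); t=cams.get_image('top'); s=cams.get_image('scene')
S=env.sense();T=R.from_rotvec(S['eef_rot']).as_matrix(); print(S['tool_pos'],T.round(3))
# gray crop for blob of knob top
cv2.imwrite('pics/w2.png',cv2.resize(cv2.cvtColor(w['image'][155:275,225:335],cv2.COLOR_RGB2BGR),None,fx=5,fy=5,interpolation=cv2.INTER_CUBIC))
for z in (.065,.07,.075): print(z,onz(w,(280,207),z),onz(t,(385.25,254.75),z))
print(tri([(w,(280,207)),(t,(385.25,254.75)),(s,(285.4,272))]))
for uv in [(235,165),(325,168)]: print(onz(w,uv,.005))
for uv in [(235,265),(323,265)]: print(onz(w,uv,.065),onz(w,uv,.0))
```

```text
[ 0.47766915 -0.2933626   0.22742473] [[-0.994 -0.113  0.   ]
 [-0.113  0.994 -0.   ]
 [-0.    -0.    -1.   ]]
0.065 [ 0.48137272 -0.29441968  0.065     ] [ 0.47899931 -0.29970345  0.065     ]
0.07 [ 0.4801765  -0.29454403  0.07      ] [ 0.47865311 -0.29857309  0.07      ]
0.075 [ 0.47898029 -0.29466838  0.075     ] [ 0.47830692 -0.29744272  0.075     ]
[ 0.47819936 -0.29597679  0.07548072]
[ 0.46048482 -0.33916013  0.005     ]
[ 0.4537237  -0.25543726  0.005     ]
[ 0.53475555 -0.325912    0.065     ] [ 0.56224524 -0.3313386   0.        ]
[ 0.52642369 -0.25339325  0.065     ] [ 0.55204998 -0.24260128  0.        ]
```

View pics/w2.png

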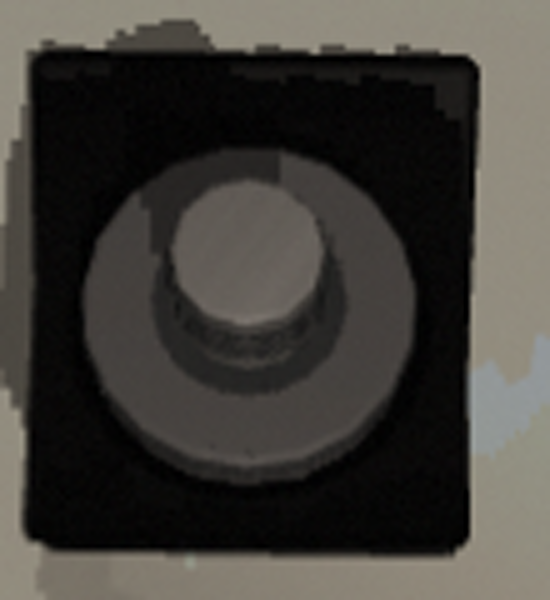

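The enlarged wrist crop puts the knob tip at full-picture pixel (274.6,205.4) and the disc centre at (275,217). Together with the top view this gives a tip near (0.479,-0.298,0.070). I'll descend with the fingertips staying just above the sloping disc, then close.

Request:
{"api": "move_arm", "payload": {
  "increments": [
    {"tx": -0.002, "ty": -0.005, "tz": 0.04, "yaw": 0, "fingers": 0},
    {"tx": -0.002, "ty": -0.005, "tz": 0.08, "yaw": 0, "fingers": 0},
    {"tx": -0.002, "ty": -0.005, "tz": 0.12, "yaw": 0, "fingers": 0},
    {"tx": -0.002, "ty": -0.005, "tz": 0.145, "yaw": 0, "fingers": 0},
    {"tx": -0.002, "ty": -0.005, "tz": 0.161, "yaw": 0, "fingers": 0},
    {"tx": -0.002, "ty": -0.005, "tz": 0.161, "yaw": 0, "fingers": 0},
    {"tx": -0.002, "ty": -0.005, "tz": 0.161, "yaw": 0, "fingers": 0}
  ]
}}

```text
clock: 5.08
tool_pos: [0.48, -0.2984, 0.0659]
eef_rot: [0.178, -3.135, -0.001]
contact_force: [0.1, -0.5, 1.0]
width: 1.0
gripper_force: 0.0
```

Request:
{"api": "move_arm", "payload": {
  "increments": [
    {"tx": 0, "ty": 0, "tz": 0, "yaw": 0, "fingers": 255},
    {"tx": 0, "ty": 0, "tz": 0, "yaw": 0, "fingers": 255},
    {"tx": 0, "ty": 0, "tz": 0, "yaw": 0, "fingers": 255},
    {"tx": 0, "ty": 0, "tz": 0, "yaw": 0, "fingers": 255},
    {"tx": 0, "ty": 0, "tz": 0, "yaw": 0, "fingers": 255},
    {"tx": 0, "ty": 0, "tz": 0, "yaw": 0, "fingers": 255},
    {"tx": 0, "ty": 0, "tz": 0, "yaw": 0, "fingers": 255},
    {"tx": 0, "ty": 0, "tz": 0, "yaw": 0, "fingers": 255},
    {"tx": 0, "ty": 0, "tz": 0, "yaw": 0, "fingers": 255},
    {"tx": 0, "ty": 0, "tz": 0, "yaw": 0, "fingers": 255}
  ]
}}

```text
clock: 5.92
tool_pos: [0.4804, -0.299, 0.0671]
eef_rot: [-0.176, 3.136, -0.0]
contact_force: [-2.7, 3.2, 9.4]
width: 0.259
gripper_force: 59.6
```

Request:
{"api": "move_arm", "payload": {
  "increments": [
    {"tx": 0.006, "ty": 0, "tz": -0.01, "yaw": 0, "fingers": 255},
    {"tx": 0.012, "ty": 0, "tz": -0.02, "yaw": 0, "fingers": 255},
    {"tx": 0.018, "ty": 0, "tz": -0.03, "yaw": 0, "fingers": 255},
    {"tx": 0.02, "ty": 0, "tz": -0.06, "yaw": 0, "fingers": 255},
    {"tx": 0.01, "ty": 0.03, "tz": -0.08, "yaw": 0, "fingers": 255},
    {"tx": -0.01, "ty": 0.07, "tz": -0.08, "yaw": 0, "fingers": 255},
    {"tx": -0.025, "ty": 0.11, "tz": -0.08, "yaw": 0, "fingers": 255},
    {"tx": -0.025, "ty": 0.14, "tz": -0.08, "yaw": 0, "fingers": 255},
    {"tx": -0.025, "ty": 0.14, "tz": -0.06, "yaw": 0, "fingers": 255},
    {"tx": -0.025, "ty": 0.14, "tz": -0.05, "yaw": 0, "fingers": 255},
    {"tx": -0.025, "ty": 0.14, "tz": -0.05, "yaw": 0, "fingers": 255}
  ]
}}

```text
clock: 6.83
tool_pos: [0.4879, -0.1568, 0.115]
eef_rot: [0.178, -3.134, -0.001]
contact_force: [-1.4, 0.7, -1.8]
width: 0.258
gripper_force: 60.2
```

Run:
```python
from h import *
s=cams.get_image('scene'); w=cams.get_image('wrist')
S=env.sense(); print(S['tool_pos'],S['width'],S['gripper_force'])
u=proj(s,S['tool_pos'])[0].astype(int); print(u)
a=cv2.resize(s['image'][u[1]-35:u[1]+40,u[0]-50:u[0]+50],(400,300),interpolation=cv2.INTER_CUBIC)
b=cv2.resize(w['image'],(400,300))
cv2.imwrite('pics/g1.png',cv2.cvtColor(np.hstack([a,b]),cv2.COLOR_RGB2BGR))
```

```text
[ 0.48902625 -0.15799113  0.11629231] 0.25864507917256957 60.194169546011835
[267 231]
```

View pics/g1.png

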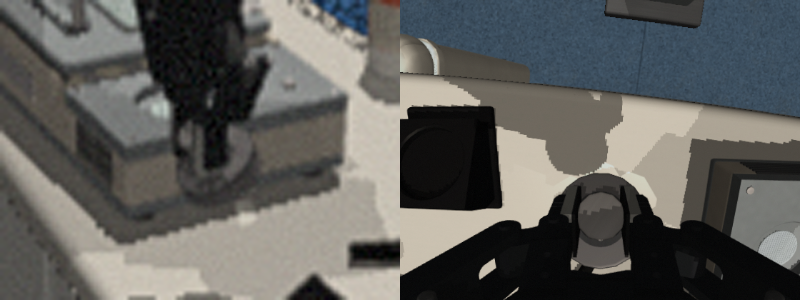

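The puck is held in the jaws, still tilted about 0.5 rad, at (215,150) in the left half of the picture. I'll press it level on the free bench.

Request:
{"api": "move_arm", "payload": {
  "increments": [
    {"tx": 0, "ty": 0, "tz": 0.03, "yaw": 0, "fingers": 255},
    {"tx": 0, "ty": 0, "tz": 0.055, "yaw": 0, "fingers": 255},
    {"tx": 0, "ty": 0, "tz": 0.065, "yaw": 0, "fingers": 255},
    {"tx": 0, "ty": 0, "tz": 0.068, "yaw": 0, "fingers": 255},
    {"tx": 0, "ty": 0, "tz": 0.071, "yaw": 0, "fingers": 255},
    {"tx": 0, "ty": 0, "tz": 0.071, "yaw": 0, "fingers": 255}
  ]
}}

```text
clock: 7.43
tool_pos: [0.4898, -0.1577, 0.0457]
eef_rot: [-0.175, 3.136, -0.0]
contact_force: [0.5, -0.3, -0.3]
width: 0.26
gripper_force: 60.2
```

Request:
{"api": "move_arm", "payload": {
  "increments": [
    {"tx": 0, "ty": 0, "tz": 0.002, "yaw": 0, "fingers": 255},
    {"tx": 0, "ty": 0, "tz": 0.004, "yaw": 0, "fingers": 255},
    {"tx": 0, "ty": 0, "tz": 0.006, "yaw": 0, "fingers": 255},
    {"tx": 0, "ty": 0, "tz": 0.006, "yaw": 0, "fingers": 255}
  ]
}}

```text
clock: 7.77
tool_pos: [0.4909, -0.1576, 0.0412]
eef_rot: [-0.177, 3.134, -0.002]
contact_force: [-2.8, 0.7, 19.3]
width: 0.262
gripper_force: 63.7
```

Request:
{"api": "move_arm", "payload": {
  "increments": [
    {"tx": 0, "ty": 0, "tz": 0.002, "yaw": 0, "fingers": 255},
    {"tx": 0, "ty": 0, "tz": 0.004, "yaw": 0, "fingers": 255},
    {"tx": 0, "ty": 0, "tz": 0.004, "yaw": 0, "fingers": 255}
  ]
}}

```text
clock: 8.02
tool_pos: [0.4928, -0.158, 0.0394]
eef_rot: [-0.176, 3.13, -0.003]
contact_force: [-5.0, 2.9, 46.1]
width: 0.258
gripper_force: 88.0
```

Request:
{"api": "move_arm", "payload": {
  "increments": [
    {"tx": 0, "ty": 0, "tz": -0.002, "yaw": 0, "fingers": 255},
    {"tx": 0, "ty": 0, "tz": -0.003, "yaw": 0, "fingers": 110},
    {"tx": 0, "ty": 0, "tz": -0.003, "yaw": 0, "fingers": 110},
    {"tx": 0, "ty": 0, "tz": -0.003, "yaw": 0, "fingers": 110},
    {"tx": 0, "ty": 0, "tz": -0.003, "yaw": 0, "fingers": 110}
  ]
}}

```text
clock: 8.43
tool_pos: [0.4892, -0.1571, 0.038]
eef_rot: [0.177, -3.136, -0.0]
contact_force: [1.0, -0.5, -0.2]
width: 0.566
gripper_force: 0.0
```

Run:
```python
from h import *
s=cams.get_image('scene'); w=cams.get_image('wrist')
S=env.sense(); print(S['tool_pos'],S['width'],S['contact_force'])
print(spot('puck_knob',w),spot('puck',w))
u=proj(s,S['tool_pos'])[0].astype(int)
a=cv2.resize(s['image'][u[1]-35:u[1]+40,u[0]-50:u[0]+50],(400,300),interpolation=cv2.INTER_CUBIC)
b=cv2.resize(w['image'][200:410,140:420],(400,300))
cv2.imwrite('pics/g2.png',cv2.cvtColor(np.hstack([a,b]),cv2.COLOR_RGB2BGR))
```

```text
[ 0.48915054 -0.15707092  0.03785939] 0.5692710235293705 [ 0.24794649  0.70625185 -0.15463898]
[(array([277.2  , 316.092]), 0.95)] [(array([276.304, 319.704]), 0.97)]
```

View pics/g2.png

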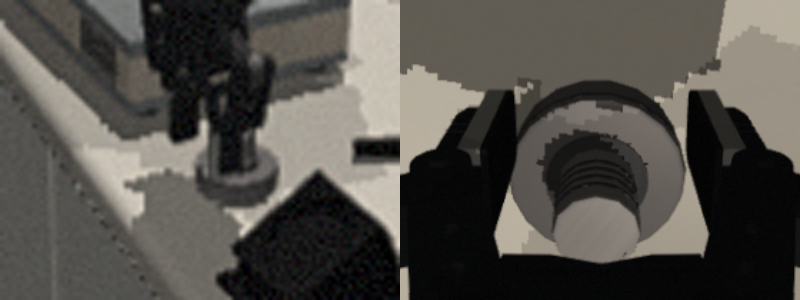

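The puck now stands flat on the bench. The knob tip is at about wrist pixel (278,363) and the disc is at (276,320). I'll measure the offset from the TCP.

Run:
```python
from h import *
w=cams.get_image('wrist');S=env.sense();T=R.from_rotvec(S['eef_rot']).as_matrix()
k=onz(w,(278,363),.045); g=cv2.cvtColor(w['image'],cv2.COLOR_RGB2GRAY)
# disc back rim outline: crop ellipse x 511..684, y 97..245 -> centre
d=onz(w,(140+.7*(597.5-400),200+.7*171),.018)
print(k,d,T.T@(k-S['tool_pos']),T.T@(d-S['tool_pos']))
```

```text
[ 0.51312913 -0.15645931  0.045     ] [ 0.51032103 -0.15686685  0.018     ] [-0.02383131 -0.00206623 -0.00713737] [-0.02100885 -0.00216221  0.01986403]
```

Request:
{"api": "move_arm", "payload": {
  "increments": [
    {"tx": -0.011, "ty": -0.001, "tz": -0.002, "yaw": 0, "fingers": 110},
    {"tx": -0.022, "ty": -0.001, "tz": -0.002, "yaw": 0, "fingers": 110},
    {"tx": -0.022, "ty": -0.001, "tz": -0.002, "yaw": 0, "fingers": 110},
    {"tx": -0.022, "ty": -0.001, "tz": -0.002, "yaw": 0, "fingers": 255},
    {"tx": -0.022, "ty": -0.001, "tz": -0.002, "yaw": 0, "fingers": 255},
    {"tx": -0.022, "ty": -0.001, "tz": -0.002, "yaw": 0, "fingers": 255},
    {"tx": -0.022, "ty": -0.001, "tz": -0.002, "yaw": 0, "fingers": 255},
    {"tx": -0.022, "ty": -0.001, "tz": -0.002, "yaw": 0, "fingers": 255}
  ]
}}

```text
clock: 9.35
tool_pos: [0.5113, -0.1556, 0.0402]
eef_rot: [-0.176, 3.137, 0.0]
contact_force: [0.7, 2.3, 2.7]
width: 0.257
gripper_force: 58.6
```

Request:
{"api": "move_arm", "payload": {
  "increments": [
    {"tx": 0, "ty": 0, "tz": -0.04, "yaw": 0, "fingers": 255},
    {"tx": 0, "ty": 0, "tz": -0.08, "yaw": 0, "fingers": 255},
    {"tx": -0.01, "ty": 0.03, "tz": -0.11, "yaw": 0, "fingers": 255},
    {"tx": -0.024, "ty": 0.06, "tz": -0.12, "yaw": 0, "fingers": 255},
    {"tx": -0.024, "ty": 0.078, "tz": -0.12, "yaw": 0, "fingers": 255},
    {"tx": -0.024, "ty": 0.078, "tz": -0.12, "yaw": 0, "fingers": 255},
    {"tx": -0.024, "ty": 0.078, "tz": -0.12, "yaw": 0, "fingers": 255}
  ]
}}

```text
clock: 9.93
tool_pos: [0.5258, -0.0748, 0.1599]
eef_rot: [0.18, -3.136, 0.0]
contact_force: [-1.0, -0.2, -0.5]
width: 0.252
gripper_force: 59.2
```

Run:
```python
from h import *
w=cams.get_image('wrist');S=env.sense(); print(S['tool_pos'],w['xyz'],S['contact_force'])
print(spot('port',w),spot('puck',w),proj(w,[.5375,-.0036,.068]),proj(w,S['tool_pos']))
cv2.imwrite('pics/g3.png',cv2.cvtColor(w['image'],cv2.COLOR_RGB2BGR))
```

```text
[ 0.52575908 -0.07551455  0.15965684] [ 0.46039442 -0.08330992  0.28847471] [ 0.67745421 -0.55690149 -1.29156352]
[(array([452.424, 241.71 ]), 0.61)] [(array([281.4  , 258.384]), 0.96)] [[392.73103627 257.81583681]] [[281.73115645 297.0787321 ]]
```

View pics/g3.png

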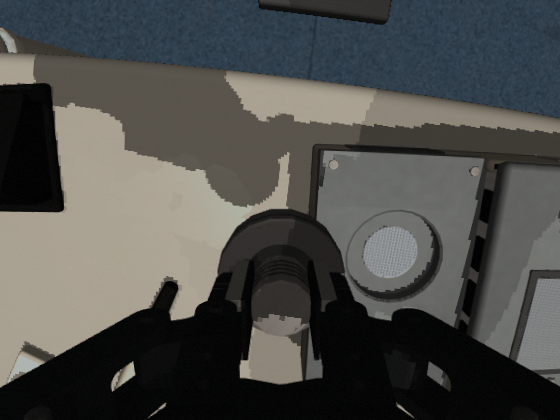

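The port rim ellipse spans columns 345–441 and rows 209–300, so its centre is about (393,254.5). The puck looks level in the jaws.

Run:
```python
from h import *
w=cams.get_image('wrist');S=env.sense();T=R.from_rotvec(S['eef_rot']).as_matrix();p=S['tool_pos']
a=np.linspace(0,2*np.pi,90)
def ell(c,r): 
    u=proj(w,np.c_[c[0]+r*np.cos(a),c[1]+r*np.sin(a),0*a+c[2]]); return u.min(0).round(1),u.max(0).round(1)
for c in ([.5375,-.0036,.068],[.536,-.004,.068],[.535,-.0036,.068]): print(c,ell(c,.031))
k=onz(w,(393,254.5),.068); print(k,T.T@(k-p))
for dx in (-.002,0,.002): 
  print('discback',dx,ell([p[0]+dx,p[1],p[2]-.022],.028),'bottom',ell([p[0]+dx,p[1],p[2]-.040],.028))
```

```text
[0.5375, -0.0036, 0.068] (array([346.2, 210.2]), array([443.2, 302.4]))
[0.536, -0.004, 0.068] (array([345.9, 207.7]), array([443.1, 300.3]))
[0.535, -0.0036, 0.068] (array([346.8, 206.2]), array([444.1, 299. ]))
[ 0.53531359 -0.00541988  0.068     ] [-0.01734361  0.06940465  0.09145984]
discback -0.002 (array([218.6, 206.8]), array([348.3, 327.1])) bottom (array([224.6, 197.6]), array([341.9, 307.8]))
discback 0 (array([218.3, 211.4]), array([347.6, 330.9])) bottom (array([224.3, 201.8]), array([341.2, 311.3]))
discback 0.002 (array([218. , 216.1]), array([346.8, 334.7])) bottom (array([224. , 206.1]), array([340.6, 314.9]))
```

Request:
{"api": "move_arm", "payload": {
  "increments": [
    {"tx": -0.009, "ty": 0.035, "tz": 0, "yaw": 0, "fingers": 255},
    {"tx": -0.0175, "ty": 0.07, "tz": 0, "yaw": 0, "fingers": 255},
    {"tx": -0.0175, "ty": 0.07, "tz": 0.025, "yaw": 0, "fingers": 255},
    {"tx": -0.0175, "ty": 0.07, "tz": 0.042, "yaw": 0, "fingers": 255},
    {"tx": -0.0175, "ty": 0.07, "tz": 0.047, "yaw": 0, "fingers": 255},
    {"tx": -0.0175, "ty": 0.07, "tz": 0.051, "yaw": 0, "fingers": 255},
    {"tx": -0.0175, "ty": 0.07, "tz": 0.054, "yaw": 0, "fingers": 255},
    {"tx": -0.0175, "ty": 0.07, "tz": 0.054, "yaw": 0, "fingers": 255}
  ]
}}

```text
clock: 10.8
tool_pos: [0.5359, -0.004, 0.1063]
eef_rot: [0.174, -3.136, -0.002]
contact_force: [0.3, 6.1, -2.7]
width: 0.258
gripper_force: 59.3
```

Request:
{"api": "move_arm", "payload": {
  "increments": [
    {"tx": 0, "ty": 0.001, "tz": 0.001, "yaw": 0, "fingers": 255},
    {"tx": 0, "ty": 0.001, "tz": 0.003, "yaw": 0, "fingers": 255},
    {"tx": 0, "ty": 0.001, "tz": 0.005, "yaw": 0, "fingers": 255},
    {"tx": 0, "ty": 0.001, "tz": 0.005, "yaw": 0, "fingers": 255}
  ]
}}

```text
clock: 11.13
tool_pos: [0.536, -0.0034, 0.1011]
eef_rot: [-0.176, 3.136, -0.0]
contact_force: [-0.1, 1.5, -2.4]
width: 0.256
gripper_force: 59.6
```

Going in freely. Now down to the floor.

Request:
{"api": "move_arm", "payload": {
  "increments": [
    {"tx": 0, "ty": 0, "tz": 0.002, "yaw": 0, "fingers": 255},
    {"tx": 0, "ty": 0, "tz": 0.004, "yaw": 0, "fingers": 255},
    {"tx": 0, "ty": 0, "tz": 0.005, "yaw": 0, "fingers": 255},
    {"tx": 0, "ty": 0, "tz": 0.005, "yaw": 0, "fingers": 255}
  ]
}}

```text
clock: 11.47
tool_pos: [0.5362, -0.0031, 0.0981]
eef_rot: [-0.177, 3.136, -0.0]
contact_force: [-7.9, 0.4, 25.5]
width: 0.252
gripper_force: 62.8
```

Request:
{"api": "move_arm", "payload": {
  "increments": [
    {"tx": 0, "ty": 0, "tz": -0.003, "yaw": 0, "fingers": 110},
    {"tx": 0, "ty": 0, "tz": -0.003, "yaw": 0, "fingers": 110},
    {"tx": 0, "ty": 0, "tz": -0.003, "yaw": 0, "fingers": 110},
    {"tx": 0, "ty": 0, "tz": -0.003, "yaw": 0, "fingers": 110},
    {"tx": 0, "ty": 0, "tz": -0.04, "yaw": 0, "fingers": 110},
    {"tx": 0, "ty": 0, "tz": -0.08, "yaw": 0, "fingers": 110},
    {"tx": 0, "ty": 0, "tz": -0.12, "yaw": 0, "fingers": 110},
    {"tx": 0, "ty": 0, "tz": -0.12, "yaw": 0, "fingers": 110}
  ]
}}

```text
clock: 12.13
tool_pos: [0.5399, -0.0031, 0.2232]
eef_rot: [-0.176, 3.126, -0.001]
contact_force: [2.1, -0.3, -0.3]
width: 0.567
gripper_force: 0.0
```

Run:
```python
from h import *
w=cams.get_image('wrist');t=cams.get_image('top');S=env.sense(); print(S['tool_pos'],S['joints'].round(2),S['clock'])
print(spot('puck_knob',w),spot('cover_handle',w),spot('index_mark',w))
b=cv2.resize(w['image'][150:420,200:560],(480,360))
a=cv2.resize(t['image'][180:260,160:230],(315,360),interpolation=cv2.INTER_CUBIC)
cv2.imwrite('pics/g4.png',cv2.cvtColor(np.hstack([b,a]),cv2.COLOR_RGB2BGR))
```

```text
[ 0.53695018 -0.00302276  0.21764052] [-0.01  0.24  1.85 -0.    1.04 -1.69] 12.2333
[(array([278.6  , 200.004]), 0.88), (array([ 12.096, 124.404]), 0.23)] [(array([462.28 , 219.114]), 0.87)] []
```

View pics/g4.png

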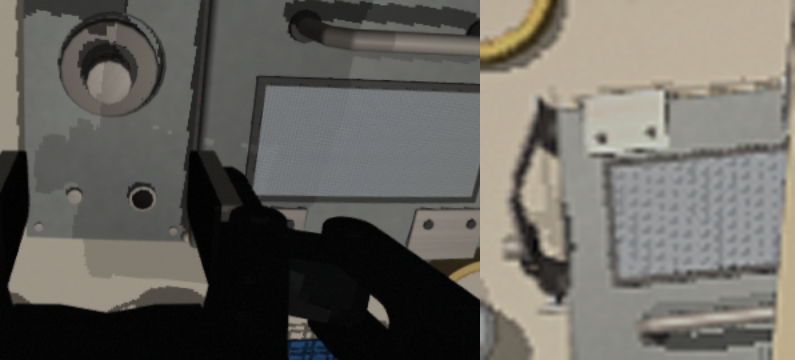

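The puck is seated in the port, seen at (108,65) in the left half. The saddle is dark with its thumb screw at (515,247) in the right half. I'll move toward the handle and look at the quadrant from the wrist.

Request:
{"api": "move_arm", "payload": {
  "increments": [
    {"tx": 0.024, "ty": 0.04, "tz": -0.02, "yaw": 0, "fingers": 110},
    {"tx": 0.048, "ty": 0.08, "tz": -0.042, "yaw": 0, "fingers": 110},
    {"tx": 0.048, "ty": 0.12, "tz": -0.042, "yaw": 0, "fingers": 110},
    {"tx": 0.048, "ty": 0.16, "tz": -0.042, "yaw": 0, "fingers": 110},
    {"tx": 0.048, "ty": 0.17, "tz": -0.042, "yaw": 0, "fingers": 110},
    {"tx": 0.048, "ty": 0.17, "tz": -0.042, "yaw": 0, "fingers": 110},
    {"tx": 0.048, "ty": 0.17, "tz": -0.042, "yaw": 0, "fingers": 110}
  ]
}}

```text
clock: 12.97
tool_pos: [0.4681, 0.1614, 0.2567]
eef_rot: [0.181, -3.134, 0.001]
contact_force: [0.5, -0.9, -0.4]
width: 0.568
gripper_force: 0.0
```

Run:
```python
from h import *
w=cams.get_image('wrist');t=cams.get_image('top');S=env.sense(); print(S['tool_pos'])
for n in ['cover_handle','index_mark','index','pointer']: print(n,spot(n,w),spot(n,t))
bx=[.5544,.1020,.0772]
def W(L): return R.from_euler('z',bx[2]).apply(L)+[bx[0],bx[1],0]
im=w['image'].copy()
c=cv2.resize(im,None,fx=1.4,fy=1.4,interpolation=cv2.INTER_CUBIC)
for a in np.arange(0,1.25,.2):
  P=W(np.array([[.083-.117*np.cos(a),.165,.076+.117*np.sin(a)]]))
  print(round(a,1),proj(t,P)[0].round(1),proj(w,P)[0].round(1))
  cv2.circle(c,tuple((proj(w,P)[0]*1.4).astype(int)),2,(255,0,0),-1)
for y in (.006,.094): cv2.circle(c,tuple((proj(w,W(np.array([[-.055,y,.128]])))[0]*1.4).astype(int)),2,(0,255,0),-1)
cv2.imwrite('pics/g5.png',cv2.cvtColor(c,cv2.COLOR_RGB2BGR))
```

```text
[0.4686032  0.15994358 0.25691394]
cover_handle [(array([269.08 , 256.914]), 0.76), (array([244.328, 251.286]), 0.17)] [(array([233.296, 225.582]), 0.78)]
index_mark [] []
index [(array([418.712, 302.904]), 0.85)] []
pointer [(array([269.024, 258.804]), 0.87)] [(array([232.12, 227.22]), 0.93)]
0.0 [175.7 248.5] [392.6 254.9]
0.2 [173.5 246.8] [400.2 267.5]
0.4 [171.3 243.4] [407.7 286.9]
0.6 [169.1 238.2] [414.3 312.9]
0.8 [167.  231.5] [419.5 344.6]
1.0 [165.1 223.5] [422.4 379.7]
1.2 [163.5 214.6] [422.5 415.1]
```

View pics/g5.png

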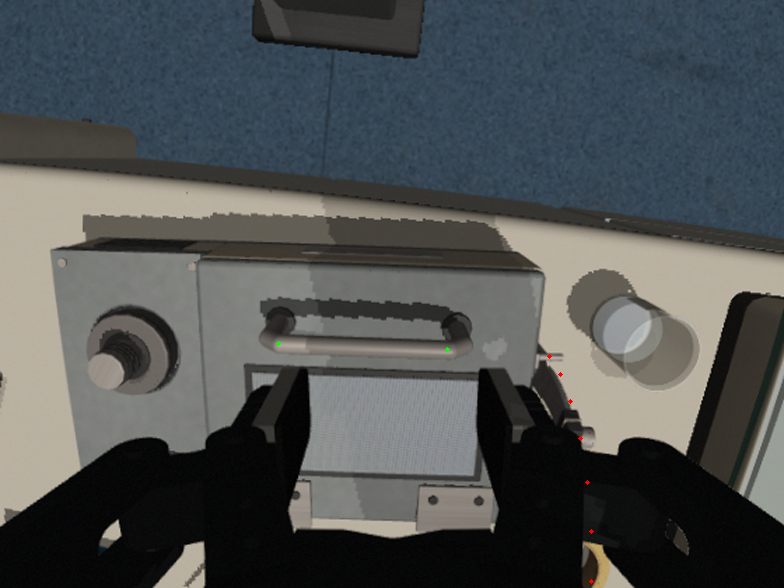

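The wrist view (scaled 1.4) shows the handle bar lying on my green predictions and the shut pin at (550,356), on the 0 rad dot. The saddle block is at about (577,427) with its thumb screw at (587,437), so the index is near 0.57 rad. I'll refine that numerically.

Run:
```python
from h import *
w=cams.get_image('wrist');S=env.sense()
g=cv2.cvtColor(w['image'],cv2.COLOR_RGB2GRAY)
for r in range(276,332): print(r,''.join("0123456789ABCDEF"[v//16] for v in g[r,380:432]))
bx=[.5544,.1020,.0772]
def W(L): return R.from_euler('z',bx[2]).apply(L)+[bx[0],bx[1],0]
for a in (.45,.5,.55,.6,.65):
  f=lambda r,y:proj(w,W(np.array([[.083-r*np.cos(a),y,.076+r*np.sin(a)]])))[0].round(1).tolist()
  print(a,[f(r,y) for r in (.105,.117,.13) for y in (.16,.17)])
print(S['tool_pos'], proj(w,W(np.array([[-.055,.05,.128]]))))
for r in range(236,256): print(r,''.join("0123456789ABCDEF"[v//16] for v in g[r,230:300]))
```

```text
276 23896222222222222222233469BBBBBBBBBBBBBBBBBBBBBBBBBB
277 2389A322222222222222233469BBBBBBBBBBBBBBBBBBBBBBBBBB
278 159995222222222222222234469BBBBBBBBBBBBBBBBBBBBBBBBB
279 049999522222222222222233469BBBBBBBBBBBBBBBBBBBBBBBBB
280 014999922222222222222223349ABBBBBBBBBBBBBBBBBBBBBBBB
281 001499953222222222222223336ABBBBBBBBBBBBBBBBBBBBBBBB
282 0000999975222222222222234449ABBBBBBBBBBBBBBBBBBBBBBB
283 0000499998222222222222224447ABBBBBBBBBBBBBBBBBBBBBBB
284 0000049999522222222222223446ABBBBBBBBBBBBBBBBBBBBBBB
285 00000199998522222222222223449ABBBBBBBBBBBBBBBBBBBBBB
286 00000159998522222222222223446ABBBBBBBBBBBBBBABBBBBBB
287 00000147999852222222222223445ABBBBBBBBBBBBBBBBBBBBBB
288 000000159999822222222222223349BBBBBBBBBBBBBBBBBBBBBB
289 000000016BBBA622222222221122358888BBBBBBBBBBBBBBBBBB
290 000000004ABBB9322222222111111111139BBBBBBBBBBBBBBBBB
291 0000000026BBB9522222221111111121125BBBBBBBBBBBBBBBBB
292 0000000015ABBA632222221011111111223ABBBBBBBBBBBBBBBB
293 00000000005ABB9522222210111111111138BBBBBBBBBBBBBBBB
294 000000000027BB9622222110011111111126BBBBBBBBBBBBBBBB
295 000000000005A
[... 3464 characters left out ...]
8888888888888888888888877
247 8888888888888888888888889888899999999999999999999999999999999999999999
248 7777777777777888888888888888888888888888888999999999999999999999999999
249 7777777777777777777777777777777777777777788888888888888888888888889999
250 6667667666777777777777777777777777777777777777777777777777777777777777
251 7777776666666666666666666666666666666667777777777777777777777777777777
252 8888887777777766666666666666666666666666666666666666666666666666667667
253 8888887777777777777777777777777777777777777777666666666666666666666666
254 8888877777777777777777777777776777777777777777777777777777777777777777
255 8888877777777777777777777777777777777776777777777777777777777777777777
```

Request:
{"api": "move_arm", "payload": {
  "increments": [
    {"tx": -0.025, "ty": -0.0155, "tz": 0.03, "yaw": 92, "fingers": 110},
    {"tx": -0.025, "ty": -0.0155, "tz": 0.03, "yaw": 92, "fingers": 110},
    {"tx": -0.025, "ty": -0.0155, "tz": 0.03, "yaw": 92, "fingers": 110},
    {"tx": -0.025, "ty": -0.0155, "tz": 0.03, "yaw": 92, "fingers": 110},
    {"tx": -0.025, "ty": -0.0155, "tz": 0.03, "yaw": 92, "fingers": 110},
    {"tx": -0.025, "ty": -0.0155, "tz": 0.03, "yaw": 92, "fingers": 110},
    {"tx": -0.025, "ty": -0.0155, "tz": 0.03, "yaw": 92, "fingers": 110},
    {"tx": -0.025, "ty": -0.0155, "tz": 0.03, "yaw": 92, "fingers": 110},
    {"tx": -0.025, "ty": -0.0155, "tz": 0.03, "yaw": 92, "fingers": 110},
    {"tx": -0.025, "ty": -0.0155, "tz": 0.03, "yaw": 92, "fingers": 110},
    {"tx": -0.025, "ty": -0.0155, "tz": 0.03, "yaw": 92, "fingers": 110},
    {"tx": -0.025, "ty": -0.0155, "tz": 0.03, "yaw": 92, "fingers": 110},
    {"tx": -0.025, "ty": -0.0155, "tz": 0.03, "yaw": 92, "fingers": 110},
    {"tx": -0.025, "ty": -0.0155, "tz": 0.06, "yaw": 92, "fingers": 110},
    {"tx": -0.025, "ty": -0.0155, "tz": 0.09, "yaw": 92, "fingers": 110},
    {"tx": -0.025, "ty": -0.0155, "tz": 0.09, "yaw": 92, "fingers": 110}
  ]
}}

```text
clock: 14.85
tool_pos: [0.4927, 0.147, 0.1639]
eef_rot: [-2.131, -2.303, 0.01]
contact_force: [-1.8, -0.0, -1.0]
width: 0.569
gripper_force: 0.0
```

Run:
```python
from h import *
w=cams.get_image('wrist');S=env.sense();T=R.from_rotvec(S['eef_rot']).as_matrix();print(S['tool_pos'],S['joints'].round(2),T.round(3).tolist())
print(T.T@(np.array([.4957,.1476,.128])-S['tool_pos']))
print(spot('cover_handle',w),proj(w,[.4957,.1476,.128]))
c=proj(w,[.4957,.1476,.128])[0].astype(int);g=cv2.cvtColor(w['image'],cv2.COLOR_RGB2GRAY)
print(c[0]-40)
for r in range(c[1]-60,c[1]+1,10): print(r,proj(w,[0,0,0])[0][0]>0,''.join("0123456789ABCDEF"[v//16] for v in g[r,c[0]-40:c[0]+40]))
```

```text
[0.49377177 0.14731721 0.166161  ] [0.29 0.28 1.94 0.   0.93 0.21] [[-0.077, 0.997, -0.005], [0.997, 0.077, -0.002], [-0.001, -0.005, -1.0]]
[0.00017587 0.00214766 0.03814992]
[(array([364.616, 178.206]), 0.88)] [[287.95925184 258.23470525]]
247
198 False 77777777777777753333333333333234556677888988888877656777777777777777777777777777
208 False 77777777777777333333333333333334556677888888888877655777777777777777777777777777
218 False 77777777777777777333333333333334556677888888888877657777777777777777777777777777
228 False 77777777777777753333333333333334556777888888888877657777777777777777777777777777
238 False 77777777777777333333333333333334556677888888888877657777777777777777777777777777
248 False 77777777777777777333333333333324556677888888888876643333333333666677777777777777
258 False 77777777777777743333333333333324556777888888888876533333333333333333333777333333
```

Request:
{"api": "move_arm", "payload": {
  "increments": [
    {"tx": 0, "ty": 0.002, "tz": 0.02, "yaw": 0, "fingers": 110},
    {"tx": 0, "ty": 0.002, "tz": 0.035, "yaw": 0, "fingers": 110},
    {"tx": 0, "ty": 0.002, "tz": 0.043, "yaw": 0, "fingers": 110},
    {"tx": 0, "ty": 0.002, "tz": 0.043, "yaw": 0, "fingers": 110},
    {"tx": 0, "ty": 0.002, "tz": 0.043, "yaw": 0, "fingers": 255},
    {"tx": 0, "ty": 0.002, "tz": 0.043, "yaw": 0, "fingers": 255},
    {"tx": 0, "ty": 0.002, "tz": 0.043, "yaw": 0, "fingers": 255},
    {"tx": 0, "ty": 0.002, "tz": 0.043, "yaw": 0, "fingers": 255},
    {"tx": 0, "ty": 0.002, "tz": 0.043, "yaw": 0, "fingers": 255},
    {"tx": 0, "ty": 0.002, "tz": 0.043, "yaw": 0, "fingers": 255}
  ]
}}

```text
clock: 15.78
tool_pos: [0.4957, 0.1481, 0.1261]
eef_rot: [-2.132, -2.304, 0.004]
contact_force: [-10.6, 0.5, 11.4]
width: 0.092
gripper_force: 58.7
```

Request:
{"api": "move_arm", "payload": {
  "increments": [
    {"tx": 0, "ty": 0.003, "tz": -0.007, "yaw": 0, "fingers": 255},
    {"tx": 0, "ty": 0.006, "tz": -0.0135, "yaw": 0, "fingers": 255},
    {"tx": 0, "ty": 0.0095, "tz": -0.02, "yaw": 0, "fingers": 255},
    {"tx": 0, "ty": 0.013, "tz": -0.0265, "yaw": 0, "fingers": 255},
    {"tx": 0, "ty": 0.0172, "tz": -0.0325, "yaw": 0, "fingers": 255},
    {"tx": 0, "ty": 0.0215, "tz": -0.0385, "yaw": 0, "fingers": 255},
    {"tx": 0, "ty": 0.0262, "tz": -0.0442, "yaw": 0, "fingers": 255},
    {"tx": 0, "ty": 0.031, "tz": -0.0496, "yaw": 0, "fingers": 255},
    {"tx": 0, "ty": 0.0364, "tz": -0.0548, "yaw": 0, "fingers": 255},
    {"tx": 0, "ty": 0.0418, "tz": -0.0598, "yaw": 0, "fingers": 255},
    {"tx": 0, "ty": 0.0475, "tz": -0.0643, "yaw": 0, "fingers": 255},
    {"tx": 0, "ty": 0.0528, "tz": -0.0684, "yaw": 0, "fingers": 255},
    {"tx": 0, "ty": 0.0528, "tz": -0.0684, "yaw": 0, "fingers": 255},
    {"tx": 0, "ty": 0.0528, "tz": -0.0684, "yaw": 0, "fingers": 255},
    {"tx": 0, "ty": 0.0528, "tz": -0.0684, "yaw": 0, "fingers": 255}
  ]
}}

```text
clock: 17.03
tool_pos: [0.5438, 0.1518, 0.1936]
eef_rot: [-2.128, -2.299, 0.016]
contact_force: [-25.7, -0.3, 17.4]
width: 0.091
gripper_force: 59.4
```

Run:
```python
from h import *
w=cams.get_image('wrist');t=cams.get_image('top');s=cams.get_image('scene');S=env.sense();p=S['tool_pos'];print(p,S['contact_force'],S['gripper_force'],S['width'],S['clock'])
bx=[.5544,.1020,.0772]
def W(L): return R.from_euler('z',bx[2]).apply(L)+[bx[0],bx[1],0]
l=R.from_euler('z',-bx[2]).apply(p-[bx[0],bx[1],0]); q=l-[.083,.05,.076]; q[2]+=.005
print('theta',np.arctan2(q[2],-q[0])-.3603,'r',np.hypot(q[0],q[2]))
for n in ['index','index_mark','pointer','puck']: print(n,spot(n,w),spot(n,t),spot(n,s))
for a in (.5,.595,.65):
  P=W(np.array([[.083-.117*np.cos(a),.163,.076+.117*np.sin(a)]]));print(a,proj(w,P)[0].round(1),proj(t,P)[0].round(1))
g=cv2.cvtColor(t['image'],cv2.COLOR_RGB2GRAY)
for r in range(222,255): print(r,''.join("0123456789ABCDEF"[v//16] for v in g[r,155:215]))
```

```text
[0.5437266  0.15184249 0.19353748] [-25.6945046    0.12064407  17.92111389] 59.43437397480011 0.08890865027683419 17.1833
theta 0.5780831004847795 r 0.15191787721466132
index [] [] []
index_mark [(array([286.104,  15.582]), 0.95)] [] []
pointer [(array([283.08, 161.7 ]), 0.81), (array([288.176,  13.482]), 0.57)] [(array([276.024, 234.99 ]), 0.62), (array([336.28 , 191.688]), 0.26)] [(array([245.504, 179.508]), 0.57)]
puck [] [(array([274.68 , 235.284]), 0.82)] [(array([263.424, 213.78 ]), 0.51)]
0.5 [255.2  12.6] [171.  240.9]
0.595 [266.6   6.9] [169.9 238.3]
0.65 [274.7   3.6] [169.4 236.6]
222 3336666888877777777666666655555444444435577774344338BBBBBBBB
223 3334666877777776666666555555444444345577777643334436BBBBBBBB
224 3333665677776666666555554444444345677777675333443434BBBBBBBB
225 3333355555666665555554444443345777776667533343444333BBBBBBBB
226 3333345555565555544444444456777766743244344444444433BBBBBBBB
227 33333355555554444444434555566777665433344444444444338BBBBBBB
228 33333345544444444445567776543333333344444444444433337BBBBBBB
229 33333334444444444797777776555433334444444
[... 944 characters left out ...]
337BBBBA66677677666666666666666666666311222107BBBB
245 3333333333337BBBBA76666766666666666666666666666201222103BBBB
246 3333333333326BBBBA76777766676666666666666666665100222201BBBB
247 3333333333326BBBBA67777666676666666666666666665100222210BBBB
248 3333333333326BBBB966677666666666666666666666664111222210BBBB
249 3333333333335ABBA7666777666666666666666666666641001212107BBB
250 3333333333335ABBA8666776666766666666666666666663011212215BBB
251 33333333333348BBB8667776776766666666666666664554343454444BBB
252 33333333333336BBA7677777777777666655555444444343433333333BBB
253 333333333333358BA7777777755665444443333333333344555555565BBB
254 333333333333357BA75555555444443334322145555555566667899AAABB
```

Run:
```python
from h import *
w=cams.get_image('wrist')
g=cv2.cvtColor(w['image'],cv2.COLOR_RGB2GRAY)
for r in range(0,50): print('%2d'%r,''.join("0123456789ABCDEF"[v//16] for v in g[r,225:345]))
bx=[.5544,.1020,.0772]
def W(L): return R.from_euler('z',bx[2]).apply(L)+[bx[0],bx[1],0]
for a in (.45,.5,.55,.6,.65,.7):
  print(a,[proj(w,W(np.array([[.083-r*np.cos(a),y,.076+r*np.sin(a)]])))[0].round(0).tolist() for y in (.153,.163) for r in (.105,.117,.13)])
```

```text
0 6666666666666666666666666ABBBBB7689ABA8752112233333344556666666576776665433222222222222222222222222222222222222222222222
 1 6666666666666666666566668ABBBBB7689ABA8752112333333456666666666676765443222222222222222222222222222222222222222222222222
 2 666666666666666666666689BBBBBBB7689ABA8752112233335566666666666665542222222222222222222222222222222222222222222222222222
 3 6666666666666666666666ABBBBBBBB7689ABA9752112233335666666666666432222222222222222222222222222222222222222222222222222222
 4 6666666666666666666666ABBBBBBBB7689ABA9752112233335556666666543222222222222222222222222222222222222222222222222222222222
 5 66666666666666666669AABBBBBBBBB7689ABA9752112233335446666644222222222222222222222222222222222222222222222222222222222222
 6 66666666666666666669BBBBBBBBBBB7589ABA9752112233335446654222222222222222222222222222222222222222222222222222222222222457
 7 66666666666668BBBBBBBBBBBBBBBBB7589ABA97521112333344454222222222222222222222222222222222222222222222222222222222235799AB
 8 66666666666668BBBBBBBBBBBBBBBBB7589ABA97521112333333322222222222222222222222222222222222222222222222222222
[... 4963 characters left out ...]
77777777777
49 777777777777777777767777777776777777777777777777777777777777777777777777777777777777777777777777777777777777777777777777
0.45 [[274.0, 39.0], [251.0, 37.0], [225.0, 35.0], [273.0, 18.0], [251.0, 15.0], [225.0, 13.0]]
0.5 [[278.0, 37.0], [256.0, 35.0], [230.0, 32.0], [278.0, 16.0], [255.0, 13.0], [229.0, 9.0]]
0.55 [[284.0, 35.0], [261.0, 32.0], [235.0, 29.0], [284.0, 13.0], [261.0, 10.0], [235.0, 6.0]]
0.6 [[290.0, 33.0], [268.0, 30.0], [242.0, 27.0], [290.0, 11.0], [267.0, 7.0], [241.0, 2.0]]
0.65 [[297.0, 31.0], [275.0, 28.0], [249.0, 24.0], [297.0, 8.0], [275.0, 4.0], [249.0, -2.0]]
0.7 [[304.0, 29.0], [283.0, 25.0], [258.0, 21.0], [304.0, 6.0], [283.0, 0.0], [258.0, -6.0]]
```

Run:
```python
from h import *
w=cams.get_image('wrist');t=cams.get_image('top');S=env.sense()
T=R.from_rotvec(S['eef_rot']); C=R.from_rotvec(w['attitude'])
off=T.inv().apply(np.array(w['xyz'])-S['tool_pos']); rel=T.inv()*C
# view1 pose
T1=R.from_matrix(np.array([[-.994,-.113,0],[-.113,.994,0],[0,0,-1]]))
w1=dict(w); w1['xyz']=T1.apply(off)+[.4692,.1602,.2582]; w1['attitude']=(T1*rel).as_rotvec()
def B(P): return R.from_euler('z',-.0772).apply(P-np.array([.5544,.1020,0]))
print('check handle',proj(w1,[.4957,.1476,.128]),'(261.2,245.4)')
for a,b in [((422,310),(167.5,234.3)),((422,310),(168,235)),((422,309),(167,235)),((421,311),(168,234))]:
    l=B(tri([(w1,a),(t,b)])); q=l-[.083,0,.076]; print(a,b,l.round(4),'r',np.hypot(q[0],q[2]).round(4),'th',np.arctan2(q[2],-q[0]).round(3))
im=t['image']
for r in range(226,248): print(r,' '.join('%02x%02x%02x'%tuple(v) for v in im[r,163:178]))
```

```text
check handle [[259.41126953 243.2461349 ]] (261.2,245.4)
(422, 310) (167.5, 234.3) [-0.0021  0.1753  0.1261] r 0.0988 th 0.532
(422, 310) (168, 235) [-0.0048  0.173   0.1312] r 0.1037 th 0.561
(422, 309) (167, 235) [-0.0035  0.1759  0.1264] r 0.1001 th 0.528
(421, 311) (168, 234) [-0.0017  0.174   0.1271] r 0.0989 th 0.543
226 605948 5e5646 615949 69604e 665d4d 63594a 5f5647 5c5544 585142 564f40 544d3d 524c3e 52493c 50483a 4e473a
227 5d5546 5b5544 5b5344 5a5142 5c5243 58503f 564f40 544c3d 534b3d 50493b 4d4739 4b4435 484133 463f33 4f4b43
228 595243 575041 534d3e 544d3f 514a3c 514b3d 4f493c 4e4739 494235 474235 4e473b 575248 5b5a54 6f6f6b 787976
229 544e3e 544c3f 504a3b 4f483a 4d463a 4a4336 464134 4f483e 4f4940 7f7668 a19484 7c766e 73736f 74736f 75746f
230 413c30 484335 484134 524c3f 635d50 46423b 2c2927 2c2928 242121 746b5f a59a8a 868076 70706b 72716c 71716c
231 3a342a 363226 514c3f 968d7d b3a899 776e68 2d2a29 2b2827 201f1e 434038 8e8778 979284 70716c 70706b 72726d
232 39352a 383327 403c30 716b5c 968d7e 7a716b 4f4a46 2b2826 201e1e 46423b 726d62 76746d 72736f 72726d 72726d
233 3a342a 3
[... 922 characters left out ...]
6e64 3d3935 53534f 72746d 70726c 72726e 73736d
242 39352a 37342a 373328 4b463a 938b79 c5bba6 c2b7a3 c6bba5 b9ae9b 7f776c 585854 71716d 71706a 70706b 71716c
243 3a352a 3a362b 363227 3d382e 807a6a c5bba6 c0b6a1 c0b5a0 c5baa5 a69d8b 5b5a57 6f6f6a 71706c 70706b 70706a
244 3b362c 39362b 383428 3f3a2f 807869 c6baa6 c1b6a2 c1b7a2 c4b8a4 aba292 716f6a 70716b 70706a 70706a 6f6f6a
245 393529 393529 373328 3d382e 7e7668 c5baa6 c1b6a1 bfb5a1 c1b7a2 aca492 716f69 6f6f6a 6e6f6a 6f6f6a 6f6f6a
246 3b362b 3a352a 383329 322f23 6e695b c6bba7 c0b5a2 c0b5a0 c1b6a2 aca392 70706a 70706c 71706b 72716d 71716d
247 39342a 3a362b 38352a 343026 6f695b c7bca8 c0b6a2 c0b6a2 c3b7a3 aca393 6d6d69 70706c 72716c 71716b 72716c
```

Run:
```python
from h import *
g=cv2.imread('pics/top0.png',0); n=cams.get_image('top')['image']; h=cv2.cvtColor(n,cv2.COLOR_RGB2GRAY)
for r in range(222,254): print(r,' '.join('%3d'%v for v in g[r,163:182]),' | ',' '.join('%3d'%v for v in h[r,163:180]))
```

```text
222 179 179 178 159 105  91 166 183 179 181 183 169 151 171 151 131 150 151 150  |  133 132 129 125 124 122 121 120 117 115 114 111 108 105 102 101  99
223 179 181 180 156  88  69 144 184 181 181 182 168 152 173 152 130 151 152 150  |  127 125 122 119 118 116 114 110 109 106 104 102  99  96  95  92  90
224 181 181 172 123  50  73 147 184 180 181 182 170 151 154 132 132 153 153 150  |  121 117 115 112 110 107 106 104 100  98  96  93  91  87  85  81  79
225 181 181 176 136  76  34 120 188 183 182 182 169 153 156 135  86 123 154 149  |   89  93 108 104 102  99  98  95  92  88  87  83  81  78  78  75  73
226 180 183 178 147  76  35  72 146 184 183 184 170 153 156 139  95 123 153 150  |   88  87  90  97  95  91  87  84  82  80  78  75  74  72  70  68  62
227 180 180 178 154 118  38  75 133 156 152 152 152 154 156 138  94 124 154 152  |   85  84  83  82  82  81  79  77  76  75  71  68  65  63  75  85  82
228 180 180 181 174 118  55  38 106 160 155 154 153 153 156 138  93  65 126 153  |   83  80  79  78  76  76  74  72  70  65  74  83  90 110 119 120 122
229 180 180 181 173 131  75  38  69 
[... 3063 characters left out ...]
 148 157 143 127 145  |   52  52  52  47  85 163 185 184 172 124 101 110 111 111 111 111 110
250  90 104 118 173 175 185 182 181 181 181 182 184 185 182 183 184 155 131 143  |   53  54  52  48  83 159 186 184 174 130 104 112 112 112 113 111 109
251  81 104 103 100 119 175 183 181 181 181 180 182 182 182 181 183 154 129 144  |   53  53  52  51  67 136 188 184 176 137 105 111 112 112 112 112 112
252  87 100 106 106 102 121 174 182 181 182 180 181 180 180 181 183 162 137 141  |   53  54  53  51  54 111 179 186 169 114 111 115 116 118 118 118 121
253  87 101 107 104 105 102 127 185 181 179 180 180 180 180 182 183 162 134 138  |   52  54  55  52  58  85 131 187 170 120 119 122 122 121 121 119 116
```

Request:
{"api": "move_arm", "payload": {
  "increments": [
    {"tx": 0, "ty": -0.001, "tz": 0.0007, "yaw": 0, "fingers": 255},
    {"tx": 0, "ty": -0.002, "tz": 0.0014, "yaw": 0, "fingers": 255},
    {"tx": 0, "ty": -0.002, "tz": 0.0014, "yaw": 0, "fingers": 255},
    {"tx": 0, "ty": -0.002, "tz": 0.0014, "yaw": 0, "fingers": 255},
    {"tx": 0, "ty": -0.002, "tz": 0.0014, "yaw": 0, "fingers": 255},
    {"tx": 0, "ty": -0.002, "tz": 0.0014, "yaw": 0, "fingers": 255},
    {"tx": 0, "ty": -0.002, "tz": 0.0014, "yaw": 0, "fingers": 255},
    {"tx": 0, "ty": -0.002, "tz": 0.0014, "yaw": 0, "fingers": 255}
  ]
}}

```text
clock: 18.65
tool_pos: [0.5417, 0.1517, 0.1919]
eef_rot: [-2.128, -2.299, 0.016]
contact_force: [-24.9, 0.1, 14.2]
width: 0.09
gripper_force: 59.2
```

Run:
```python
from h import *
S=env.sense(); print(S['tool_pos'],S['contact_force'],S['gripper_force'],abs(S['qd']).max(),S['clock'])
print(env.job_done())
```

```text
[0.54173301 0.15167513 0.19194648] [-24.94378485   0.08980507  14.24396855] 59.23477649688721 0.00136912440966693 18.65
the job is handed in; nothing more can be done
None
```

I handed the job in at 18.65 s with the puck seated in the port and the gripper holding the cover still near the index; I estimate the pointer is within about 4 mm of the mark (limit 8 mm), but the camera readings disagreed and no verdict came back.

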